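# Seat a contactor's toe in the retaining block of a control-panel plate

## Task

Pick up the black-and-grey contactor with the orange toe and set it on the steel mounting plate in front of the yellow retaining block. Slide its toe in under the overhang until it meets the hidden rubber stop, press it home there for a moment with a firm but careful push (about 15 N, never more than 20 N against the block), then let go without pulling it back out, leaving it standing upright with its toe in the pocket and its foot flat on the plate. Leave the relay, the meter and the screwdriver where they are.

Things in the scene. Friction and masses are not known exactly. Their poses are not given: they have to be found in the camera images.
- contactor_mid (a point): Centre of the loose contactor, black-and-grey, 0.25 to 0.5 kg, standing on its foot; 33 mm above its underside. Own x points to its orange toe, z up. Body: x -30 to +26 mm, 44 mm wide (y +-22; grip here), top 66 mm above the underside. Foot: 8 mm thick, 52 mm wide, x -42 to +68 mm (orange toe from 38); from there its end is 46 mm wide, to the tip at x 76 mm.
- toe (a point): Tip of the contactor's orange toe: 76 mm ahead of the contactor's centre along its own x, 4 mm above its underside. Axes as the contactor's.
- retainer: Yellow retaining block fixed on the plate, 60 mm deep, 75 wide, 18.5 high. Origin: middle of the pocket's mouth, on the plate's top face; x points into the pocket (slide this way), z up. Pocket: open to -x, 55 mm wide (y +-27.5), 10.5 mm from plate to overhang. Low flared guides reach 27 mm out before the mouth, widening to about 63 mm clear; a sloping lip over the mouth reaches 8 mm out.
- pocket (a point): Point in the pocket, on the plate, 26 mm inside the mouth (axes as the block's): the middle setting of a hidden rubber-faced stop. Its true setting differs each time: the toe's tip first meets it between 16 and 36 mm inside the mouth, to be found by feel. The rubber yields about 1 mm for 12 N. The toe is home when pressed on the stop with 10 to 20 N for a moment (about 0.2 s).
- plate: Fixed steel mounting plate, 300 x 250 mm, 5 mm thick, on the bench; origin: centre of its underside (bench level); x as the block's x. The pocket's mouth is at x +20 mm, y 0. Grey wiring ducts, tops 37 mm above the bench, run along both long sides (y beyond +-95 mm); terminals, tops 43 mm above the bench, stand at x 99 to 141 mm. Between the ducts the plate is clear from x -150 mm to the block.
- relay: Bystander: loose white and orange relay block, 60 x 36 mm, 65 mm high, standing on the bench beside the contactor; origin at the centre of its underside, x along its 60 mm length. Do not disturb.
- meter: Bystander: red clamp meter lying on the bench, 190 mm long, 35 mm high; origin under the middle of its case, x towards its jaw. Do not disturb.
- screwdriver: Bystander: green-handled screwdriver, 200 mm long, lying on the bench beyond the plate, along its own x. Do not disturb.

How it is judged:
By the outcome, as a careful person would: the job done as asked, in the order asked, and still so for the second after the job is handed in, with the robot touching nothing.
It also fails if it takes over 50 s, if anything falls off the work surface, if the arm or the gripper's body presses on something with over 40 N, if the wrist force passes 120 N, or if a joint passes its speed limit or range.

## Robot

A 6-joint arm with a two-finger parallel gripper is mounted at the origin on the work surface. World frame = base frame: x ahead of the robot, y to its left, z up, the work surface at z = 0. Lengths are in m, angles in degrees, forces in N, time in s.
With the tool pointing down it reaches from about 0.4 to 0.825 m from the base axis. Payload 7 kg.
Tool frame: the origin (TCP) lies on the centre line of the jaws, within the pads' length; the fingertips stand 22 mm ahead of it and the grasp point (between the pads) lies 3 mm ahead of it; z points along the fingers, y is the line along which they close (so a half turn about z gives the same grasp; the last joint's range is limited). The gripper opens to 85 mm and grips with 20 to 120 N. Pads are 22 mm wide; open, the fingers measure 114 mm over their backs; the gripper's body (76 mm by 85 mm) begins 54 mm behind the grasp point. The pads swing forward as they close: fully open they stand 13 mm farther back than shut.
Start: joints at [89.33, 20.546, 0.682, 0, -70.136, -16.507], TCP at [0.199, 0.645, 0.253] pointing down, gripper open.
Joint ranges: [-176.03, 176.03], [-82.01, 121.73], [-58.28, 71.71], [-173.87, 95.51], [-174.79, -0.11], [-173.66, 173.66]. Speed limits (degrees/s): [136.94, 136.94, 172.46, 180, 180, 180].

## Interface

Orientations are given as [roll, pitch, yaw] about the fixed x, y, z axes, in that order (R = Rz(yaw) Ry(pitch) Rx(roll)).
In Python, from bench import * gives the robot as it stands. The module is installed in compiled form; this text tells all that it offers.
- The arm moves only by the tool step_arm, never from a script. Its argument "increments" is a list that holds one entry, the list of rows, each a list of 4 numbers: the shift along the tool's x, y, z in units of 50 mm (1.0 is 50 mm), then the turn about the tool's z in units of 10 degrees (1.0 is 10 degrees). In form: [[[tx, ty, tz, twist], ...]]. A call has 1 to 5 rows; each row shifts and turns the commanded pose from where the row before left it, along the tool's axes as they then stand; what a row does not reach is not made up. A row lasts 1/8 s, in which the tool goes at most 62.5 mm and 10.7 degrees, less where a joint would pass 70% of its speed; a pose out of reach is approached as far as the arm can. A call is refused whole if a number of a shift passes 1 or a number of a turn 1, either way. A call with a gripper value outside its range is refused whole. "fingers" is the gripper command: -1 is fully open, 1 is shut, values between are in proportion, set as the call begins (left out, the last holds). The fingers move at their own pace and stop on an object; the grip force is fixed at half the most. Time passes only in rows, so rows that do not move let the fingers close. It gives the time, the measured TCP pose, the force, the opening and the grip force at its end, in the units of the state.
- get_state(): the state, without advancing time (a new reading comes with each control period).
- grab_frame(name): name is "scene" or "top" or "wrist"; returns the picture (400x640x3 uint8, red, green, blue); there is no depth.
- camera_model(name): a dict with "mtx" (3x3 intrinsics, pixels), "world_to_cam" (4x4, takes a point from world to camera coordinates); the wrist camera has in their place "T_tool_cam" (4x4, takes a point from camera to tool coordinates, whose origin is the TCP and whose axes are the flange's). Camera axes: x right, y up, looking along -z (the intrinsics and any distortion apply to the point x, -y, -z); pixel columns grow to the right and rows downward; lengths in m; the calibration is good to about 2 mm. The wrist camera is an equidistant fisheye: a pixel r from the principal point sees the ray r / f radians off the axis. A picture is of the moment at which its call begins: read the wrist's pose just before it. camera_model takes no time and is no camera call.
- job_done(): hands the job in; it is judged then, once.
The state is a dict: "t": time; "joints": joint angles; "dq": joint speeds; "effort": joint torques, N m; "position": TCP position; "ee_rot": TCP orientation; "wrist_force": force on the tool from outside, world axes, zero at the start; "moment": the same for the moment, N m; "finger_gap": opening from 0.0 (shut) to 1.0 (fully open); "finger_force": force on a finger pad.
Only numpy, scipy, OpenCV 4.12 (cv2) and the standard library are available. Lean on these libraries where they do the work, as an engineer would, in place of code of your own. Each camera call takes 0.05 s, during which the arm holds its last target. There are 200 camera calls.

## Working session

There is one attempt and no reset: what is moved stays moved. The work goes in short steps, Python scripts to look and compute and a tool call to move; the robot and the scene stay as the last step left them, time stands still between calls to the robot, and variables do not carry over. Pictures are saved under pics/ and viewed, at most 10 in all, crops included, and the job is handed in when it is done.

Besides the shell and the picture viewer there is one more tool, called after ">>>" by a JSON object that holds its "fn" and its "kwargs". step_arm: Moves the arm, as the interface text tells. Its arguments: {"type":"object","properties":{"increments":{"type":"array","items":{"type":"array","items":{"type":"array","items":{"type":"number"}}}},"fingers":{"type":"number"}},"required":["increments"]}

```bash
mkdir -p pics
python3 - <<'E'
from bench import *
import cv2
print(get_state())
for n in ["scene","top"]:
    cv2.imwrite(f"pics/{n}0.png",cv2.cvtColor(grab_frame(n),cv2.COLOR_RGB2BGR)); print(n,camera_model(n))
print(camera_model("wrist"))
E
```

```text
{'t': 0.0, 'joints': array([ 8.93309053e+01,  2.05915495e+01,  6.33389049e-01, -2.03160532e-02,
       -7.01379491e+01, -1.65062028e+01]), 'dq': array([-0.00618155,  0.06215255,  0.11741373, -0.09827843,  0.10476831,
        0.00559929]), 'effort': array([ 2.17392779e-03, -5.83325994e+01,  2.93413085e+01,  6.93650365e+00,
       -6.05894122e-03, -2.56163304e-05]), 'position': array([0.19922204, 0.64444706, 0.25235884]), 'ee_rot': array([ 1.79902425e+02, -8.99793178e-03, -1.71822084e+01]), 'wrist_force': array([-0.28275566, -0.17475268,  0.31157126]), 'moment': array([-0.00691261,  0.01278861, -0.02480818]), 'finger_force': 0.0, 'finger_gap': 0.9964162957611203}
scene {'mtx': array([[514.04062045,   0.        , 314.66644518],
       [  0.        , 514.04062045, 199.28903847],
       [  0.        ,   0.        ,   1.        ]]), 'world_to_cam': array([[-0.58199185,  0.8131543 ,  0.00809793,  0.24938011],
       [-0.45080427, -0.33090616,  0.82902148,  0.24842622],
       [ 0.67680203,  0.47883317,  0.55915812, -2.09226687],
       [ 0.        ,  0.        ,  0.        ,  1.        ]])}
[... 248 characters left out ...]
    [ 0.99705674,  0.00900751,  0.07613616, -0.55099659],
       [-0.07611876, -0.00226001,  0.9970962 , -1.46012262],
       [ 0.        ,  0.        ,  0.        ,  1.        ]])}
{'mtx': array([[309.70691629,   0.        , 328.31841342],
       [  0.        , 309.70691629, 198.89083401],
       [  0.        ,   0.        ,   1.        ]]), 'T_tool_cam': array([[-1.16245645e-04,  9.65899386e-01,  2.58917676e-01,
         6.33826484e-02],
       [ 9.99999993e-01,  1.11508662e-04,  3.29815110e-05,
         3.14436113e-04],
       [ 2.98525774e-06,  2.58917678e-01, -9.65899392e-01,
        -1.20282664e-01],
       [ 0.00000000e+00,  0.00000000e+00,  0.00000000e+00,
         1.00000000e+00]])}
```

View pics/top0.png

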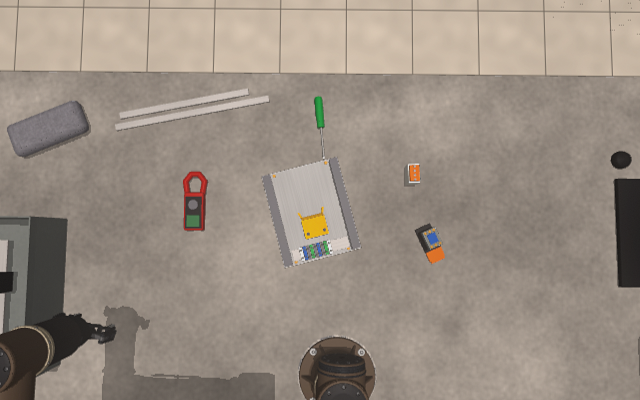

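View pics/scene0.png

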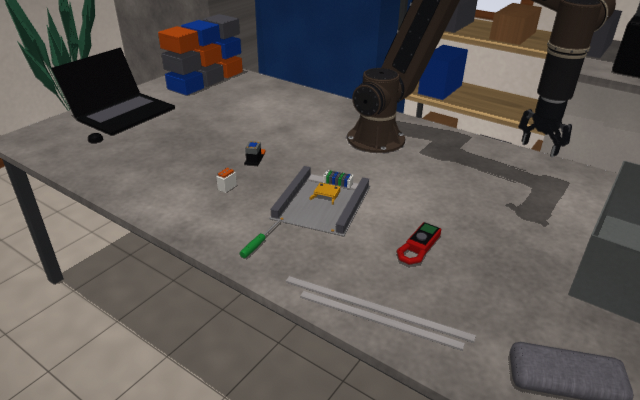

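The top view shows the contactor near (430,242) with its toe at (436,256). The block is at (314,226) with its mouth facing up the image, the plate runs about (262–360,160–266), and the relay is at (413,173). I'll enlarge the working area and measure.

```bash
cat > h.py <<'E'
from bench import *
import numpy as np, cv2
from scipy.spatial.transform import Rotation as R
def ray2world(n,u,v,z):
    c=camera_model(n);K=c["mtx"];T=c["world_to_cam"];Rm,t=T[:3,:3],T[:3,3]
    d=np.array([(u-K[0,2])/K[0,0],-(v-K[1,2])/K[1,1],-1.]);o=-Rm.T@t;d=Rm.T@d
    return o+d*(z-o[2])/d[2]
def wrist2world(u,v,z,s):
    c=camera_model("wrist");K=c["mtx"];T=c["T_tool_cam"]
    x,y=u-K[0,2],v-K[1,2];r=np.hypot(x,y);th=r/K[0,0]
    d=np.array([np.sin(th)*x/r,-np.sin(th)*y/r,-np.cos(th)])
    Rw=R.from_euler("xyz",s["ee_rot"],degrees=True).as_matrix()
    o=s["position"]+Rw@T[:3,3];d=Rw@T[:3,:3]@d
    return o+d*(z-o[2])/d[2]
E
python3 - <<'E'
from h import *
im=cv2.imread("pics/top0.png");
cv2.imwrite("pics/topc.png",cv2.resize(im[150:275,255:455],None,fx=4,fy=4,interpolation=cv2.INTER_CUBIC))
for u,v,z in [(430,238,.066),(436,256,.008),(314,226,.0235),(413,173,.065),(195,200,0.03)]: print(ray2world("top",u,v,z))
E
```

```text
[ 0.42625464 -0.27764143  0.066     ]
[ 0.36972751 -0.3106645   0.008     ]
[0.4599077  0.07282466 0.0235    ]
[ 0.62376066 -0.22802546  0.065     ]
[0.53739619 0.44482532 0.03      ]
```

View pics/topc.png

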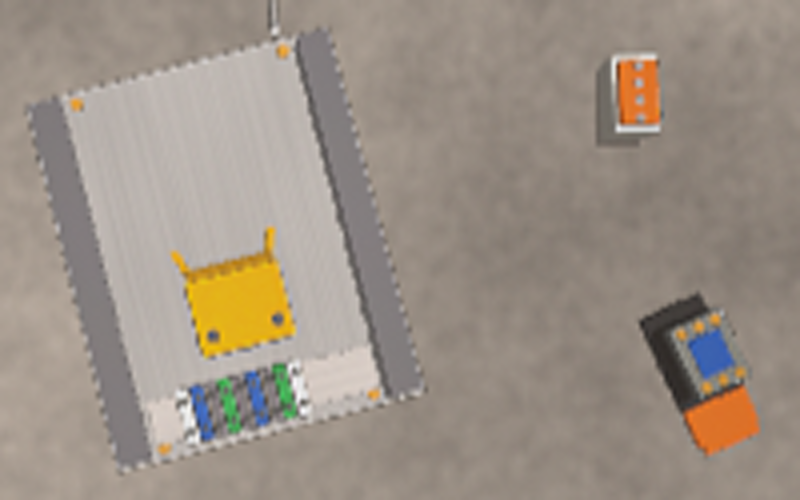

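```bash
cat >> h.py <<'E'
def plan(x,y,z,yaw,n,polar=True,dp=2):
    s=get_state();p=np.array(s["position"]);w=s["ee_rot"][2]
    dw=(yaw-w+180)%360-180
    f=lambda q:(np.hypot(q[0],q[1]),np.arctan2(q[1],q[0]))
    a,b=f(p),f((x,y));c=p.copy();cw=w;rows=[]
    for i in range(1,n+1):
        k=i/n
        if polar:
            r,t=a[0]+(b[0]-a[0])*k,a[1]+(b[1]-a[1])*k;q=np.array([r*np.cos(t),r*np.sin(t),p[2]+(z-p[2])*k])
        else:q=p+(np.array([x,y,z])-p)*k
        Rw=R.from_euler("xyz",[180,0,cw],degrees=True).as_matrix()
        d=np.round(Rw.T@(q-c)/.05,dp);tw=np.round(-(w+dw*k-cw)/10,dp)
        c=c+Rw@d*.05;cw-=tw*10;rows.append([*(d+0).tolist(),float(tw)])
    for i in range(0,n,5):print([rows[i:i+5]])
    print("max",np.abs(rows).max(0),"end",c,cw)
E
python3 - <<'E'
from h import *
plan(.5,.08,.25,-165.4,16)
E
```

```text
[[[0.92, 0.24, 0.0, 0.93], [0.93, 0.16, 0.01, 0.92], [0.92, 0.07, 0.0, 0.93], [0.91, -0.01, 0.0, 0.93], [0.9, -0.08, 0.01, 0.92]]]
[[[0.86, -0.17, 0.0, 0.93], [0.84, -0.23, 0.0, 0.92], [0.8, -0.3, 0.0, 0.93], [0.75, -0.37, 0.01, 0.93], [0.71, -0.42, 0.0, 0.92]]]
[[[0.66, -0.48, 0.0, 0.93], [0.61, -0.52, 0.01, 0.93], [0.54, -0.56, 0.0, 0.92], [0.49, -0.6, 0.0, 0.93], [0.42, -0.62, 0.01, 0.93]]]
[[[0.36, -0.65, 0.0, 0.92]]]
max [0.93 0.65 0.01 0.93] end [0.50015278 0.08015247 0.24994652] -165.38419362599444
```

>>> {"fn": "step_arm", "kwargs": {"increments": [[[0.92,0.24,0,0.93],[0.93,0.16,0,0.92],[0.92,0.07,0,0.93],[0.91,0,0,0.93],[0.9,-0.08,0,0.92]]], "fingers": -1}}

```text
t: 0.72
position: [0.3757, 0.4946, 0.2528]
ee_rot: [180.0, -0.0, -63.8]
wrist_force: [1.0, 0.4, 0.9]
finger_gap: 0.998
finger_force: 0.0
```

>>> {"fn": "step_arm", "kwargs": {"increments": [[[0.86,-0.17,0.0,0.93],[0.84,-0.23,0.0,0.92],[0.8,-0.3,0.0,0.93],[0.75,-0.37,0.01,0.93],[0.71,-0.42,0.0,0.92]]]}}

```text
t: 1.35
position: [0.4776, 0.3089, 0.2523]
ee_rot: [180.0, -0.0, -110.1]
wrist_force: [1.2, 0.6, 0.2]
finger_gap: 1.002
finger_force: 0.0
```

>>> {"fn": "step_arm", "kwargs": {"increments": [[[0.66,-0.48,0.0,0.93],[0.61,-0.52,0.01,0.93],[0.54,-0.56,0.0,0.92],[0.49,-0.6,0.0,0.93],[0.42,-0.62,0.01,0.93]]]}}

```text
t: 1.98
position: [0.5031, 0.1158, 0.2515]
ee_rot: [180.0, -0.0, -156.5]
wrist_force: [0.3, -1.0, 0.2]
finger_gap: 0.999
finger_force: 0.0
```

>>> {"fn": "step_arm", "kwargs": {"increments": [[[0.36,-0.65,0.0,0.92],[0,0,0,0],[0,0,0,0]]]}}

```text
t: 2.35
position: [0.5, 0.0803, 0.2518]
ee_rot: [180.0, 0.0, -165.3]
wrist_force: [0.5, 0.5, 0.1]
finger_gap: 1.001
finger_force: 0.0
```

Run:
```python
from h import *
s=get_state();im=grab_frame("wrist")
print(s["t"],s["position"],s["ee_rot"],s["joints"].round(1),s["dq"].round(2))
import pickle;pickle.dump(s,open("s1.pkl","wb"))
cv2.imwrite("pics/w1.png",cv2.cvtColor(im,cv2.COLOR_RGB2BGR))
plan(.42,-.285,.25,-153.4,9)
```

```text
2.35 [0.4999942  0.08025365 0.25176731] [ 1.79993048e+02  1.55135498e-03 -1.65335439e+02] [  31.4    4.6  -20.3   -0.   -65.1 -106.7] [ 0.91  0.37  0.39 -0.04  0.01  0.07]
[[[0.12, -0.84, 0.0, -0.13], [0.2, -0.83, 0.01, -0.13], [0.29, -0.8, 0.0, -0.14], [0.38, -0.76, 0.01, -0.13], [0.45, -0.72, 0.0, -0.13]]]
[[[0.53, -0.67, 0.0, -0.13], [0.6, -0.61, 0.01, -0.14], [0.66, -0.54, 0.0, -0.13], [0.71, -0.46, 0.0, -0.13]]]
max [0.71 0.84 0.01 0.14] end [ 0.42018159 -0.28485767  0.25021943] -153.4049364911047
```

View pics/w1.png

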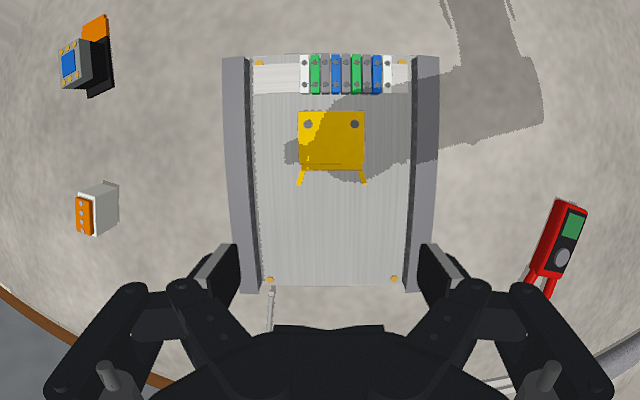

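The wrist view shows the block's rear edge at (298–364,111), its mouth at about row 165, and guides down to row 185. The plate screws are at (260,62), (402,62), (270,280) and (394,278). Next I'll go over the contactor and rectify both views.

>>> {"fn": "step_arm", "kwargs": {"increments": [[[0.12,-0.84,0.0,-0.13],[0.2,-0.83,0.01,-0.13],[0.29,-0.8,0.0,-0.14],[0.38,-0.76,0.01,-0.13],[0.45,-0.72,0.0,-0.13]]]}}

```text
t: 3.02
position: [0.4901, -0.1311, 0.2506]
ee_rot: [180.0, -0.0, -158.6]
wrist_force: [0.5, -0.6, 0.3]
finger_gap: 1.003
finger_force: 0.0
```

>>> {"fn": "step_arm", "kwargs": {"increments": [[[0.53,-0.67,0.0,-0.13],[0.6,-0.61,0.01,-0.14],[0.66,-0.54,0.0,-0.13],[0.71,-0.46,0.0,-0.13],[0,0,0,0]]]}}

```text
t: 3.65
position: [0.4189, -0.2863, 0.25]
ee_rot: [180.0, -0.0, -153.5]
wrist_force: [-0.2, 1.2, -0.1]
finger_gap: 0.999
finger_force: 0.0
```

>>> {"fn": "step_arm", "kwargs": {"increments": [[[0,0,0,0],[0,0,0,0]]]}}

```text
t: 3.9
position: [0.4204, -0.2844, 0.2502]
ee_rot: [180.0, 0.0, -153.4]
wrist_force: [0.5, 0.3, 0.8]
finger_gap: 1.0
finger_force: 0.0
```

```bash
cat >> h.py <<'E'
def rectify(im,s,cx,cy,yaw,z,w,h,mm):
    # right = -local y, down = local x ; mm per px
    c=camera_model("wrist");K=c["mtx"];T=c["T_tool_cam"]
    u,v=np.meshgrid(np.arange(w),np.arange(h));lx=(v-h/2)*mm/1e3;ly=-(u-w/2)*mm/1e3
    a=np.radians(yaw);P=np.stack([cx+lx*np.cos(a)-ly*np.sin(a),cy+lx*np.sin(a)+ly*np.cos(a),np.full_like(lx,z)],-1)
    Rw=R.from_euler("xyz",s["ee_rot"],degrees=True).as_matrix()
    q=((P-s["position"])@Rw-T[:3,3])@T[:3,:3]
    r=np.hypot(q[...,0],q[...,1]);th=np.arctan2(r,-q[...,2])*K[0,0]
    return cv2.remap(im,(K[0,2]+th*q[...,0]/r).astype(np.float32),(K[1,2]-th*q[...,1]/r).astype(np.float32),cv2.INTER_CUBIC)
E
python3 - <<'E'
from h import *
import pickle
s=get_state();im=cv2.cvtColor(grab_frame("wrist"),cv2.COLOR_RGB2BGR)
print(s["t"],s["position"],s["ee_rot"],s["joints"].round(1))
pickle.dump(s,open("s2.pkl","wb"));cv2.imwrite("pics/w2.png",im)
s1=pickle.load(open("s1.pkl","rb"));w1=cv2.imread("pics/w1.png")
a=rectify(w1,s1,.46,.075,-165.4,.0235,390,520,.3)
b=rectify(im,s,.41,-.285,-153.4,.008,390,520,.3)
for k in (a,b):
    for i in range(0,520,50):cv2.line(k,(0,i),(8,i),(0,0,255),1)
    for i in range(0,390,50):cv2.line(k,(i,0),(i,8),(0,0,255),1)
cv2.imwrite("pics/rect.png",np.hstack([a,b]))
E
```

```text
3.9 [ 0.42036242 -0.2843648   0.25024253] [ 1.79997886e+02  2.40383194e-03 -1.53384442e+02] [-11.9   4.8 -20.3  -0.  -64.9 -51.5]
```

View pics/rect.png

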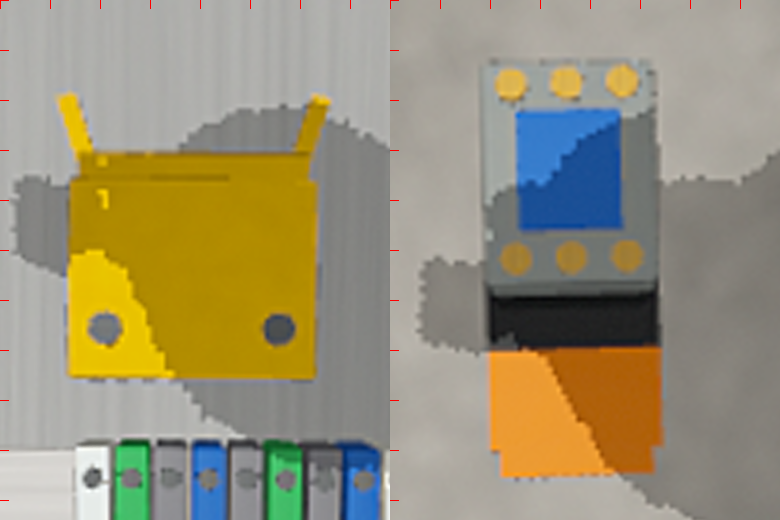

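The rectified view (0.3 mm/px) shows the block as 248x198 px (74.4x59.4 mm) and the toe as 172x124 px (51.6x37 mm). Both match the given sizes. I'll refine them numerically.

Run:
```python
from h import *
import pickle
def loc2w(cx,cy,yaw,lx,ly):
    a=np.radians(yaw);return cx+lx*np.cos(a)-ly*np.sin(a),cy+lx*np.sin(a)+ly*np.cos(a)
def meas(im,s,cx,cy,yaw,z,hlo,hhi,smin,r0,r1,name):
    k=rectify(im,s,cx,cy,yaw,z,1170,1560,.1)
    h=cv2.cvtColor(np.clip(k,0,255).astype(np.uint8),cv2.COLOR_BGR2HSV)
    m=cv2.inRange(h,(hlo,smin,50),(hhi,255,255));m[:r0]=0;m[r1:]=0
    m=cv2.morphologyEx(m,cv2.MORPH_CLOSE,np.ones((35,35)));m=cv2.morphologyEx(m,cv2.MORPH_OPEN,np.ones((35,35)))
    n,l,st,_=cv2.connectedComponentsWithStats(m);i=1+st[1:,4].argmax();m=l==i
    x,y,w,hh,_=st[i];print(name,"box",x,y,w,hh)
    def fit(vals,t):
        c=np.polyfit(t,vals,1);g=abs(np.polyval(c,t)-vals)<8;return np.polyfit(t[g],vals[g],1)
    rows=np.arange(y+30,y+int(hh*.7 if name=="toe" else hh-30));L=fit(m[rows].argmax(1),rows);Rr=fit(1169-m[rows][:,::-1].argmax(1),rows)
    cols=np.arange(x+150,x+w-150);Tp=fit(m[:,cols].argmax(0),cols);B=fit(1559-m[::-1][:,cols].argmax(0),cols)
    print(" yaws L,R,T,B",*[np.degrees(q).round(2) for q in (-L[0]*-1*-1,-Rr[0],Tp[0],B[0])])
    rm,cm=rows.mean(),cols.mean();l,r,t,b=np.polyval(L,rm),np.polyval(Rr,rm),np.polyval(Tp,cm),np.polyval(B,cm)
    print(" width",(r-l)/10,"len",(b-t)/10)
    return rm,(l+r)/2,t,b
s1=pickle.load(open("s1.pkl","rb"));s2=pickle.load(open("s2.pkl","rb"))
rm,c,t,b=meas(cv2.imread("pics/w1.png"),s1,.46,.075,-165.4,.0235,18,32,150,570,1560,"ret")
# mouth = rear edge - 60 mm
lx=(b-780)/1e4-.060;ly=-(c-585)/1e4;print("mouth",loc2w(.46,.075,-165.4,lx,ly),"rows",t,b)
rm,c,t,b=meas(cv2.imread("pics/w2.png"),s2,.41,-.285,-153.4,.008,5,17,150,950,1560,"toe")
lx=((b-780)-760+(t-780)-380)/2e4;print("centre",loc2w(.41,-.285,-153.4,lx,-(c-585)/1e4),"toe mid",loc2w(.41,-.285,-153.4,(t+b-1560)/2e4,-(c-585)/1e4),b,t)
for n,u,v in [("TL",260,62),("TR",402,62),("BL",270,280),("BR",394,278)]:print(n,wrist2world(u,v,.006,s1)[:2])
```

```text
ret box 204 570 745 567
 yaws L,R,T,B 0.09 0.62 -0.0 0.33
 width 73.88007889546347 len 56.244044943820185
mouth (np.float64(0.4841973978623445), np.float64(0.08031564507612973)) rows 569.9999999999999 1132.4404494382018
toe box 299 1036 517 394
 yaws L,R,T,B -0.8 -0.79 -1.54 -1.47
 width 51.075510204081645 len 38.32534562211977
centre (np.float64(0.4218335494382833), np.float64(-0.2823094997927569)) toe mid (np.float64(0.37086675793843926), np.float64(-0.3078317677995667)) 1423.7695852534555 1040.5161290322578
TL [ 0.38817924 -0.03118448]
TR [0.34523069 0.13123001]
BL [0.66094427 0.04117826]
BR [0.61536781 0.2045233 ]
```

Run:
```python
from h import *
plan(.4223,-.2833,.035,-154.5,8,False)
```

```text
[[[-0.01, 0.0, 0.54, 0.01], [0.0, 0.0, 0.54, 0.02], [-0.01, 0.0, 0.53, 0.01], [0.0, 0.0, 0.54, 0.02], [-0.01, 0.0, 0.54, 0.01]]]
[[[0.0, 0.0, 0.54, 0.01], [-0.01, 0.0, 0.54, 0.02], [0.0, 0.0, 0.54, 0.01]]]
max [0.01 0.   0.54 0.02] end [ 0.42212588 -0.28349657  0.0347735 ] -154.48185151594913
```

>>> {"fn": "step_arm", "kwargs": {"increments": [[[-0.01,0,0.54,0.01],[0,0,0.54,0.02],[-0.01,0,0.54,0.01],[0,0,0.54,0.02],[-0.01,0,0.54,0.01]]]}}

```text
t: 4.58
position: [0.4216, -0.2838, 0.1146]
ee_rot: [-180.0, 0.0, -154.1]
wrist_force: [0.4, 0.6, -0.2]
finger_gap: 0.997
finger_force: 0.0
```

>>> {"fn": "step_arm", "kwargs": {"increments": [[[0,0,0.54,0.01],[-0.01,0,0.54,0.02],[0,0,0.54,0.01],[0,0,0,0]]]}}

```text
t: 5.08
position: [0.4205, -0.2834, 0.0327]
ee_rot: [179.9, -0.2, -154.5]
wrist_force: [-0.2, -0.8, -0.1]
finger_gap: 0.999
finger_force: 0.0
```

>>> {"fn": "step_arm", "kwargs": {"increments": [[[0,0,0,0],[0,0,0,0],[0,0,0,0],[0,0,0,0],[0,0,0,0]]], "fingers": 1}}

```text
t: 5.7
position: [0.4224, -0.2845, 0.0356]
ee_rot: [-179.9, 0.1, -154.6]
wrist_force: [0.5, 1.6, 7.9]
finger_gap: 0.511
finger_force: 55.5
```

>>> {"fn": "step_arm", "kwargs": {"increments": [[[0,0,0,0],[0,0,0,0],[0,0,0,0],[0,0,0,0]]]}}

```text
t: 6.2
position: [0.4224, -0.2845, 0.0356]
ee_rot: [-179.9, 0.1, -154.6]
wrist_force: [-0.1, 2.6, 7.0]
finger_gap: 0.511
finger_force: 55.5
```

Gripped: the opening reads 43.4 mm for a 44 mm body. Now I'll lift it and check the toe in the hand.

>>> {"fn": "step_arm", "kwargs": {"increments": [[[0,0,-0.2,0],[0,0,-0.4,0],[0,0,-0.5,0],[0,0,-0.5,0],[0,0,-0.4,0]]]}}

```text
t: 6.82
position: [0.4212, -0.2843, 0.1359]
ee_rot: [-180.0, 0.0, -154.6]
wrist_force: [0.1, -0.8, -3.0]
finger_gap: 0.507
finger_force: 55.6
```

>>> {"fn": "step_arm", "kwargs": {"increments": [[[0,0,0,0],[0,0,0,0]]]}}

```text
t: 7.08
position: [0.4208, -0.284, 0.1338]
ee_rot: [180.0, -0.0, -154.6]
wrist_force: [-0.3, -0.1, -3.6]
finger_gap: 0.507
finger_force: 55.8
```

Run:
```python
from h import *
s=get_state();im=cv2.cvtColor(grab_frame("wrist"),cv2.COLOR_RGB2BGR)
print(s["t"],s["position"],s["ee_rot"],s["wrist_force"])
# plane of toe top: TCP height over underside was .0356 -> toe top at TCP z-.0276
p=s["position"];yaw=s["ee_rot"][2];a=np.radians(yaw)
k=rectify(im,s,p[0]+.04*np.cos(a),p[1]+.04*np.sin(a),yaw,p[2]-.0276,800,600,.15)
for x in (38,68,76):
    r=int(300+(x-40)/.15);cv2.line(k,(150,r),(200,r),(255,0,0),1);cv2.line(k,(600,r),(650,r),(255,0,0),1)
for c in (400-173,400+173,400):cv2.line(k,(c,560),(c,600),(255,0,0),1)
cv2.imwrite("pics/hand.png",k)
plan(.5914,.109,.125,-165.0,10)
```

```text
7.075 [ 0.42078424 -0.28402038  0.13375601] [ 1.79955997e+02 -1.93281163e-02 -1.54598933e+02] [-0.33792631 -0.14644355 -3.55682112]
[[[-0.77, 0.27, 0.02, 0.1], [-0.75, 0.36, 0.01, 0.11], [-0.73, 0.43, 0.02, 0.1], [-0.69, 0.51, 0.02, 0.11], [-0.64, 0.59, 0.01, 0.1]]]
[[[-0.59, 0.66, 0.02, 0.1], [-0.54, 0.73, 0.02, 0.11], [-0.46, 0.79, 0.01, 0.1], [-0.4, 0.84, 0.02, 0.11], [-0.31, 0.9, 0.02, 0.1]]]
max [0.77 0.9  0.02 0.11] end [0.59143582 0.10924642 0.1249321 ] -164.99931938470561
```

View pics/hand.png

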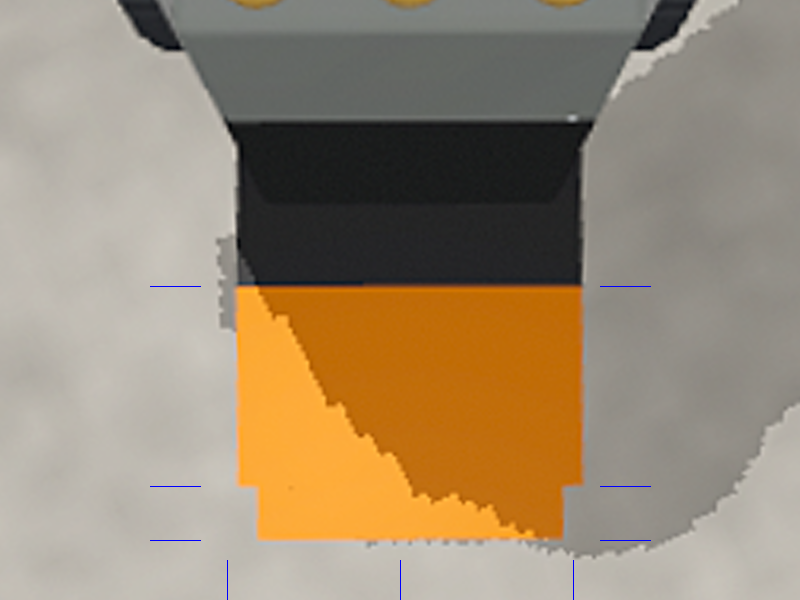

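The toe in the hand sits exactly ahead as expected: tip at row 540, no yaw. It is 1.5 mm off laterally (columns 238–582, centre 410). Since the jaws centre the part, I take that as camera bias and correct the mouth estimate by the same amount.

>>> {"fn": "step_arm", "kwargs": {"increments": [[[-0.77,0.27,0.01,0.1],[-0.75,0.36,0.01,0.11],[-0.73,0.43,0.01,0.1],[-0.69,0.51,0.01,0.11],[-0.64,0.59,0.01,0.1]]]}}

```text
t: 7.75
position: [0.5435, -0.1125, 0.1304]
ee_rot: [180.0, -0.1, -159.8]
wrist_force: [0.4, -0.4, -2.4]
finger_gap: 0.512
finger_force: 55.8
```

>>> {"fn": "step_arm", "kwargs": {"increments": [[[-0.59,0.66,0,0.1],[-0.54,0.73,0,0.11],[-0.46,0.79,0,0.1],[-0.4,0.84,0,0.11],[-0.31,0.87,0,0.1]]]}}

```text
t: 8.38
position: [0.592, 0.1089, 0.1302]
ee_rot: [-180.0, -0.1, -165.0]
wrist_force: [1.4, -0.9, -2.6]
finger_gap: 0.512
finger_force: 55.7
```

>>> {"fn": "step_arm", "kwargs": {"increments": [[[0,0,0,0],[0,0,0,0],[0,0,0,0]]]}}

```text
t: 8.75
position: [0.5921, 0.1066, 0.1312]
ee_rot: [-180.0, -0.1, -165.0]
wrist_force: [0.1, 0.3, -3.1]
finger_gap: 0.508
finger_force: 56.1
```

Run:
```python
from h import *
s=get_state();print(s["position"],s["ee_rot"],s["wrist_force"])
plan(.5918,.1076,.046,-165.0,5,False)
```

```text
[0.59208815 0.10661554 0.13121341] [-1.79987030e+02 -6.89736439e-02 -1.65032743e+02] [ 0.14505265  0.28507723 -3.08161381]
[[[0.0, 0.0, 0.34, -0.0], [0.0, 0.01, 0.34, -0.0], [0.0, 0.0, 0.34, -0.0], [0.0, 0.01, 0.34, -0.0], [0.0, 0.0, 0.34, -0.0]]]
max [0.   0.01 0.34 0.  ] end [0.59182988 0.10758162 0.04621341] -165.03274343382995
```

>>> {"fn": "step_arm", "kwargs": {"increments": [[[0,0,0.34,0],[0,0.01,0.34,0],[0,0,0.34,0],[0,0.01,0.34,0],[0,0,0.34,0]]]}}

```text
t: 9.38
position: [0.5921, 0.1085, 0.0454]
ee_rot: [-180.0, -0.0, -165.0]
wrist_force: [-0.7, 0.6, -2.3]
finger_gap: 0.509
finger_force: 56.1
```

>>> {"fn": "step_arm", "kwargs": {"increments": [[[0,0,0,0],[0,0,0,0]]]}}

```text
t: 9.62
position: [0.5926, 0.1087, 0.047]
ee_rot: [-180.0, 0.0, -165.0]
wrist_force: [0.9, 0.7, -1.6]
finger_gap: 0.51
finger_force: 56.1
```

Run:
```python
from h import *
s=get_state();im=cv2.cvtColor(grab_frame("wrist"),cv2.COLOR_RGB2BGR)
print(s["t"],s["position"],s["ee_rot"],s["wrist_force"])
p=s["position"];yaw=s["ee_rot"][2];a=np.radians(yaw)
ks=[]
for z in (p[2]-.0276,.0235):
    k=rectify(im,s,p[0]+.11*np.cos(a),p[1]+.11*np.sin(a),yaw,z,395,560,.3);ks.append(k)
    for i in range(0,560,50):cv2.line(k,(0,i),(8,i),(0,0,255),1)
    for i in range(0,395,50):cv2.line(k,(i,0),(i,8),(0,0,255),1)
cv2.imwrite("pics/pre.png",np.hstack(ks))
```

```text
9.625 [0.59256587 0.10873575 0.04704651] [-1.79992201e+02  2.42822378e-02 -1.64957607e+02] [ 0.88716383  0.71836343 -1.64237895]
```

View pics/pre.png

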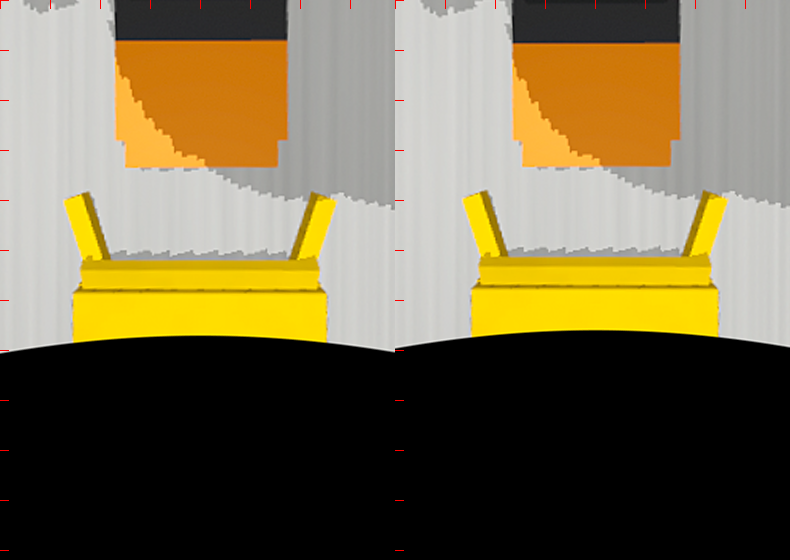

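The toe is centred at column 201.8 with its tip at row 167, and the block is centred at column 199.5 with its mouth at row 288. That puts the tip 36 mm before the mouth, 0.7 mm off in tool +y, with yaw aligned. I'll correct that and lower to touch.

>>> {"fn": "step_arm", "kwargs": {"increments": [[[0,-0.014,0.04,0],[0,0,0.04,0],[0,0,0.02,0],[0,0,0,0],[0,0,0,0]]]}}

```text
t: 10.3
position: [0.5924, 0.1079, 0.0418]
ee_rot: [-180.0, 0.0, -165.0]
wrist_force: [0.3, -0.2, -1.6]
finger_gap: 0.511
finger_force: 56.1
```

>>> {"fn": "step_arm", "kwargs": {"increments": [[[0,0,0.01,0],[0,0,0,0]]]}}

```text
t: 10.55
position: [0.5924, 0.1079, 0.0413]
ee_rot: [180.0, -0.0, -165.0]
wrist_force: [0.3, 0.2, -1.9]
finger_gap: 0.51
finger_force: 56.1
```

>>> {"fn": "step_arm", "kwargs": {"increments": [[[0,0,0.01,0],[0,0,0,0]]]}}

```text
t: 10.8
position: [0.5924, 0.1079, 0.0408]
ee_rot: [180.0, 0.0, -165.0]
wrist_force: [0.1, -0.2, -3.2]
finger_gap: 0.509
finger_force: 56.3
```

>>> {"fn": "step_arm", "kwargs": {"increments": [[[0,0,0.01,0],[0,0,0,0]]]}}

```text
t: 11.05
position: [0.5924, 0.1079, 0.0407]
ee_rot: [-180.0, 0.0, -165.0]
wrist_force: [-3.3, 0.3, 5.0]
finger_gap: 0.507
finger_force: 56.8
```

>>> {"fn": "step_arm", "kwargs": {"increments": [[[0,0,0.01,0],[0,0,0,0]]]}}

```text
t: 11.3
position: [0.5923, 0.1079, 0.0407]
ee_rot: [-180.0, 0.0, -165.0]
wrist_force: [-4.9, 0.5, 8.5]
finger_gap: 0.506
finger_force: 57.6
```

>>> {"fn": "step_arm", "kwargs": {"increments": [[[0,0,-0.02,0],[0.1,0,0,0],[0.2,0,0,0],[0.1,0,0,0],[0,0,0,0]]]}}

```text
t: 11.92
position: [0.5722, 0.1024, 0.0408]
ee_rot: [-180.0, -0.1, -165.0]
wrist_force: [-0.7, 0.1, -1.1]
finger_gap: 0.509
finger_force: 56.3
```

>>> {"fn": "step_arm", "kwargs": {"increments": [[[0.1,0,0,0],[0.1,0,0,0],[0,0,0,0]]]}}

```text
t: 12.3
position: [0.5628, 0.0999, 0.0408]
ee_rot: [-180.0, -0.0, -165.0]
wrist_force: [-0.4, -0.3, -0.7]
finger_gap: 0.507
finger_force: 56.3
```

>>> {"fn": "step_arm", "kwargs": {"increments": [[[0.08,0,0,0],[0.08,0,0,0],[0,0,0,0]]]}}

```text
t: 12.68
position: [0.5552, 0.0979, 0.0408]
ee_rot: [-180.0, -0.0, -165.0]
wrist_force: [-0.2, 0.3, -2.2]
finger_gap: 0.511
finger_force: 56.3
```

>>> {"fn": "step_arm", "kwargs": {"increments": [[[0.04,0,0,0],[0.04,0,0,0],[0,0,0,0]]]}}

```text
t: 13.05
position: [0.5516, 0.0969, 0.0408]
ee_rot: [-180.0, -0.0, -165.0]
wrist_force: [0.2, 1.3, -1.7]
finger_gap: 0.509
finger_force: 56.3
```

>>> {"fn": "step_arm", "kwargs": {"increments": [[[0.04,0,0,0],[0.04,0,0,0],[0,0,0,0]]]}}

```text
t: 13.42
position: [0.5477, 0.0959, 0.0408]
ee_rot: [-180.0, -0.0, -165.0]
wrist_force: [0.5, 0.3, -2.4]
finger_gap: 0.506
finger_force: 56.3
```

>>> {"fn": "step_arm", "kwargs": {"increments": [[[0.04,0,0,0],[0,0,0,0]]]}}

```text
t: 13.68
position: [0.5458, 0.0954, 0.0408]
ee_rot: [-180.0, -0.0, -165.0]
wrist_force: [-0.8, 0.6, -2.1]
finger_gap: 0.508
finger_force: 56.3
```

>>> {"fn": "step_arm", "kwargs": {"increments": [[[0.02,0,0,0],[0,0,0,0]]]}}

```text
t: 13.92
position: [0.545, 0.0952, 0.0408]
ee_rot: [-180.0, -0.0, -165.0]
wrist_force: [0.1, 0.2, -1.4]
finger_gap: 0.51
finger_force: 56.3
```

>>> {"fn": "step_arm", "kwargs": {"increments": [[[0.02,0,0,0],[0,0,0,0]]]}}

```text
t: 14.18
position: [0.544, 0.0949, 0.0408]
ee_rot: [180.0, -0.0, -165.0]
wrist_force: [0.4, -0.4, -1.9]
finger_gap: 0.511
finger_force: 56.3
```

>>> {"fn": "step_arm", "kwargs": {"increments": [[[0.02,0,0,0],[0,0,0,0]]]}}

```text
t: 14.42
position: [0.543, 0.0947, 0.0408]
ee_rot: [180.0, -0.0, -165.0]
wrist_force: [1.3, -0.0, -2.8]
finger_gap: 0.512
finger_force: 56.3
```

>>> {"fn": "step_arm", "kwargs": {"increments": [[[0.01,0,0,0],[0,0,0,0]]]}}

```text
t: 14.68
position: [0.5426, 0.0945, 0.0408]
ee_rot: [-180.0, -0.0, -165.0]
wrist_force: [1.1, 0.5, -2.1]
finger_gap: 0.506
finger_force: 56.3
```

>>> {"fn": "step_arm", "kwargs": {"increments": [[[0.02,0,0,0],[0,0,0,0]]]}}

```text
t: 14.92
position: [0.5416, 0.0943, 0.0408]
ee_rot: [-180.0, -0.0, -165.0]
wrist_force: [-0.4, 0.2, -3.1]
finger_gap: 0.507
finger_force: 56.3
```

>>> {"fn": "step_arm", "kwargs": {"increments": [[[0.02,0,0,0],[0,0,0,0]]]}}

```text
t: 15.18
position: [0.5406, 0.094, 0.0408]
ee_rot: [-180.0, -0.0, -165.0]
wrist_force: [-0.6, 0.2, -3.1]
finger_gap: 0.514
finger_force: 56.3
```

>>> {"fn": "step_arm", "kwargs": {"increments": [[[0.02,0,0,0],[0,0,0,0]]]}}

```text
t: 15.42
position: [0.5397, 0.0937, 0.0408]
ee_rot: [-180.0, -0.0, -165.0]
wrist_force: [0.3, 0.1, -3.1]
finger_gap: 0.508
finger_force: 56.3
```

>>> {"fn": "step_arm", "kwargs": {"increments": [[[0.02,0,0,0],[0,0,0,0]]]}}

```text
t: 15.68
position: [0.5388, 0.0936, 0.0409]
ee_rot: [180.0, 0.0, -165.0]
wrist_force: [1.2, 0.0, -2.7]
finger_gap: 0.51
finger_force: 56.3
```

>>> {"fn": "step_arm", "kwargs": {"increments": [[[0.02,0,0,0],[0,0,0,0]]]}}

```text
t: 15.92
position: [0.5385, 0.0935, 0.0411]
ee_rot: [180.0, 0.1, -165.0]
wrist_force: [3.2, -0.2, -3.4]
finger_gap: 0.509
finger_force: 56.1
```

>>> {"fn": "step_arm", "kwargs": {"increments": [[[0.01,0,0,0],[0,0,0,0]]]}}

```text
t: 16.18
position: [0.5382, 0.0935, 0.0411]
ee_rot: [180.0, 0.1, -165.0]
wrist_force: [5.1, 0.6, -3.1]
finger_gap: 0.51
finger_force: 56.0
```

>>> {"fn": "step_arm", "kwargs": {"increments": [[[0.02,0,0,0],[0,0,0,0]]]}}

```text
t: 16.42
position: [0.5379, 0.0935, 0.0413]
ee_rot: [180.0, 0.2, -164.9]
wrist_force: [6.5, -0.2, -4.3]
finger_gap: 0.512
finger_force: 56.1
```

>>> {"fn": "step_arm", "kwargs": {"increments": [[[0.02,0,0.005,0],[0,0,0,0]]]}}

```text
t: 16.68
position: [0.5377, 0.0935, 0.0414]
ee_rot: [180.0, 0.3, -164.9]
wrist_force: [8.6, -0.8, -4.2]
finger_gap: 0.509
finger_force: 56.1
```

>>> {"fn": "step_arm", "kwargs": {"increments": [[[0.02,0,0.005,0],[0,0,0,0]]]}}

```text
t: 16.92
position: [0.5376, 0.0935, 0.0416]
ee_rot: [180.0, 0.4, -164.9]
wrist_force: [9.8, -0.5, -3.7]
finger_gap: 0.51
finger_force: 56.2
```

>>> {"fn": "step_arm", "kwargs": {"increments": [[[0.02,0,0.005,0],[0.01,0,0,0],[0,0,0,0]]]}}

```text
t: 17.3
position: [0.5373, 0.0936, 0.0418]
ee_rot: [180.0, 0.5, -164.9]
wrist_force: [13.6, -1.2, -3.5]
finger_gap: 0.508
finger_force: 56.2
```

>>> {"fn": "step_arm", "kwargs": {"increments": [[[0.02,0,0.005,0],[0,0,0,0]]]}}

```text
t: 17.55
position: [0.537, 0.0935, 0.0418]
ee_rot: [180.0, 0.6, -164.8]
wrist_force: [14.4, -1.7, -1.9]
finger_gap: 0.508
finger_force: 56.3
```

>>> {"fn": "step_arm", "kwargs": {"increments": [[[0.01,-0.015,0.005,0],[0,0,0,0],[0,0,0,0]]]}}

```text
t: 17.92
position: [0.5371, 0.0933, 0.0418]
ee_rot: [179.9, 0.6, -164.8]
wrist_force: [13.5, 2.7, -0.3]
finger_gap: 0.506
finger_force: 56.5
```

>>> {"fn": "step_arm", "kwargs": {"increments": [[[0.01,0,0,0],[0,0,0,0],[0,0,0,0],[0,0,0,0]]]}}

```text
t: 18.42
position: [0.537, 0.0933, 0.0419]
ee_rot: [179.9, 0.7, -164.8]
wrist_force: [15.3, 1.2, -1.3]
finger_gap: 0.504
finger_force: 56.4
```

Run:
```python
from h import *
s=get_state();print(s["t"],s["wrist_force"],s["moment"],s["position"],s["ee_rot"])
im=cv2.cvtColor(grab_frame("wrist"),cv2.COLOR_RGB2BGR)
cv2.imwrite("pics/push.png",im)
```

```text
18.425 [15.3344401   1.2322141  -1.30184642] [ 0.57366773 -5.44259336  0.18569191] [0.53697329 0.0933369  0.04193507] [ 179.92714165    0.65753109 -164.83817195]
```

View pics/push.png

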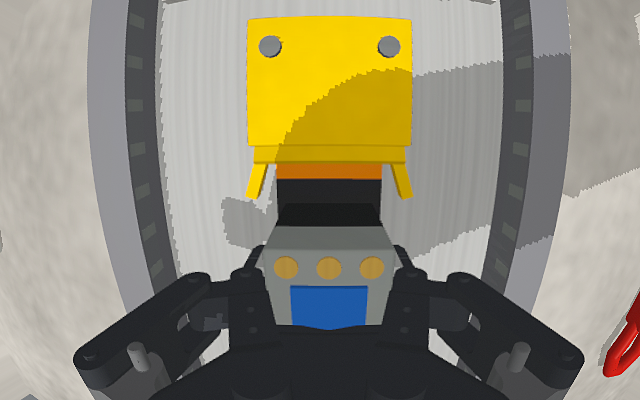

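The picture shows the toe under the lip, centred between the guides (orange strip at columns 277–382, rows 163–179). It was held on the stop at about 15 N. Next I'll relax the push gradually, keep it seated, then release.

>>> {"fn": "step_arm", "kwargs": {"increments": [[[-0.03,0,0,0],[-0.03,0,0,0],[0,0,0,0]]]}}

```text
t: 18.85
position: [0.5377, 0.0934, 0.0412]
ee_rot: [179.9, 0.4, -164.9]
wrist_force: [9.6, 2.8, 1.6]
finger_gap: 0.507
finger_force: 56.6
```

>>> {"fn": "step_arm", "kwargs": {"increments": [[[-0.02,0,0,0],[0,0,0,0]]]}}

```text
t: 19.1
position: [0.5379, 0.0933, 0.0409]
ee_rot: [179.9, 0.3, -164.9]
wrist_force: [7.7, 2.1, 1.0]
finger_gap: 0.504
finger_force: 56.5
```

>>> {"fn": "step_arm", "kwargs": {"increments": [[[-0.03,0,0,0],[0,0,0,0]]]}}

```text
t: 19.35
position: [0.5383, 0.0933, 0.0407]
ee_rot: [180.0, 0.2, -165.0]
wrist_force: [4.4, 3.8, 4.2]
finger_gap: 0.508
finger_force: 57.2
```

>>> {"fn": "step_arm", "kwargs": {"increments": [[[-0.02,0,0,0],[0,0,0,0]]]}}

```text
t: 19.6
position: [0.5383, 0.0933, 0.0407]
ee_rot: [180.0, 0.1, -165.0]
wrist_force: [1.6, 3.4, 7.0]
finger_gap: 0.508
finger_force: 57.5
```

>>> {"fn": "step_arm", "kwargs": {"increments": [[[0,0,-0.01,0],[0,0,0,0]]]}}

```text
t: 19.85
position: [0.5383, 0.0933, 0.0407]
ee_rot: [180.0, 0.1, -165.0]
wrist_force: [2.4, 4.8, 2.5]
finger_gap: 0.505
finger_force: 56.7
```

>>> {"fn": "step_arm", "kwargs": {"increments": [[[0,0,0,0],[0,0,0,0],[0,0,0,0]]], "fingers": -0.4}}

```text
t: 20.23
position: [0.5369, 0.0919, 0.0397]
ee_rot: [-180.0, -0.1, -165.0]
wrist_force: [0.3, -0.0, 0.6]
finger_gap: 0.7
finger_force: 0.0
```

>>> {"fn": "step_arm", "kwargs": {"increments": [[[0,0,0,0],[0,0,0,0],[0,0,0,0]]], "fingers": -1}}

```text
t: 20.6
position: [0.5375, 0.0924, 0.0401]
ee_rot: [-180.0, -0.0, -165.0]
wrist_force: [0.3, 0.9, 0.3]
finger_gap: 0.995
finger_force: 0.0
```

>>> {"fn": "step_arm", "kwargs": {"increments": [[[0,0,-0.2,0],[0,0,-0.4,0],[0,0,-0.6,0],[0,0,-0.7,0],[0,0,-0.7,0]]]}}

```text
t: 21.22
position: [0.5374, 0.0923, 0.1719]
ee_rot: [180.0, 0.0, -165.0]
wrist_force: [1.0, 0.7, -0.3]
finger_gap: 0.997
finger_force: 0.0
```

>>> {"fn": "step_arm", "kwargs": {"increments": [[[0,0,-0.6,0],[0,0,-0.3,0],[0,0,0,0],[0,0,0,0]]]}}

```text
t: 21.72
position: [0.5368, 0.0922, 0.2138]
ee_rot: [-180.0, -0.1, -165.0]
wrist_force: [-0.1, -0.7, 0.4]
finger_gap: 1.002
finger_force: 0.0
```

Run:
```python
from h import *
s=get_state();im=cv2.cvtColor(grab_frame("wrist"),cv2.COLOR_RGB2BGR)
print(s["t"],s["position"],s["finger_gap"])
k=rectify(im,s,.5,.085,-165,.013,400,560,.3)
for i in range(0,560,50):cv2.line(k,(0,i),(8,i),(0,0,255),1)
sc=cv2.cvtColor(grab_frame("scene"),cv2.COLOR_RGB2BGR)[130:270,200:460]
sc=cv2.resize(sc,(400,216),interpolation=cv2.INTER_CUBIC)
cv2.imwrite("pics/end.png",np.hstack([k,np.vstack([sc,im[:344,120:520]])]))
```

```text
21.725 [0.53684429 0.09217441 0.21382175] 1.0016093553869583
```

View pics/end.png

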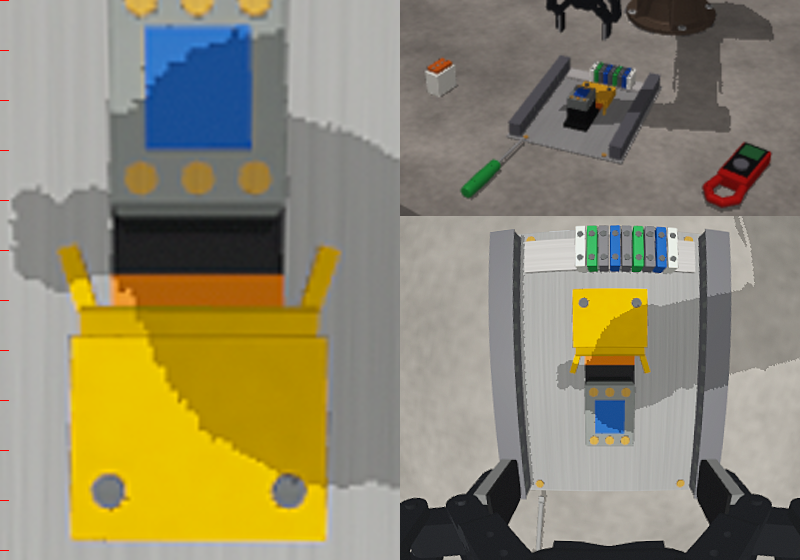

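The final view shows the contactor upright and aligned. The orange starts at row 274 and the mouth is at row 336, so about 19 mm of toe is inside. The bystanders have not moved and the arm is clear.

```bash
python3 -c "
from bench import *
print(job_done())"
```

```text
the job is handed in; nothing more can be done
None
```

The job is handed in: the contactor's toe was pressed onto the hidden stop at about 15 N, then released. It stands upright with about 19 mm of toe in the pocket, and the relay, meter and screwdriver look undisturbed in the pictures; no verdict was returned.

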